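Fit the transport-lock pin into the concentrator's hidden hole

TASK

Lock this oxygen concentrator's compressor for transport: take the lock pin, reach its bar in under the grey hood, feel for the hole hidden in the back face of the recess, push the pin fully home until its grip meets the hood, and leave it lying there. Feel and seat it gently and slowly: the pin must never press or knock on the machine with more than about 30 N. Leave the screwdriver, filter canister and carton where they are.

Things in the scene. Friction and masses are not known exactly. Their poses are not given: they have to be found in the camera images.
- chassis: Opened base of an oxygen concentrator, fixed: blue tray 345 x 250 x 30 mm (x, y, z) with a low grey housing and, from x = 177 mm back, a compressor 136 mm high. Origin at bench height under the middle of the grey hood's front edge; x points into the machine, y to its left, z up. The tray's flat top (sill) is 30 mm above the bench, runs from x = -65 mm in under the hood as its floor.
- mouth (a point): Middle of the lower edge of the hood's open mouth, at sill height, 30 mm above the chassis origin; axes as chassis. The mouth is 110 mm wide (y = -55 to 55) and 26 mm high; the hood's front is upright, its top 34 mm above the sill.
- back_face (a point): Middle of the foot of the recess's upright steel back face, at sill height, 60 mm in from the mouth; axes as chassis. Flat, hidden by the hood. In it is one blind square hole 15 mm wide, 16 mm high (bottom level with the sill), 44 mm deep along x, edges sharp. Its middle lies anywhere from y = -30 to 30 mm of this point, is not measured and must be felt.
- pin_grip (a point): Lock pin, loose on the bench, about 130 g; this is the centre of its upright black grip, 44 long (x), 18 thick (y), 44 mm high (z), pinched across the thickness from above. From the foot of the grip's front a plain bar 12 x 12 mm runs 100 mm forward along x, undersides level; z up. Home, the grip's front meets the hood's front, the tip is 40 mm deep in the hole and the pin lies on the sill.
- pin_tip (a point): Centre of the end of the pin's bar: 122 mm ahead of and 16 mm below pin_grip; same axes.
- screwdriver_mid (a point): Screwdriver 150 mm long lying on the bench along x, not to be disturbed; a point beneath it.
- filter_mid (a point): White filter canister, diameter 60 mm, 90 mm high, standing on the bench, not to be disturbed; its centre.
- carton_mid (a point): Small cardboard carton 90 x 70 x 60 mm on the bench, not to be disturbed; its centre.

How it is judged:
On the way, in this order (a step that is already met when the one before it is completed fails the run):
1. the pin is lifted off the bench (height (world z) of pin_grip above 0.045 m), for 0.1 s.
2. the pin's tip is at least 8 mm inside the hole (x of pin_tip in the frame of chassis above 0.068 m and z of pin_tip in the frame of chassis between 0.028 and 0.048 m and y of pin_tip in the frame of chassis between -0.05 and 0.05 m and angle between the x axis of pin_tip and the x axis of chassis, either way round below 0.15 rad), for 0.05 s.
At the end, for the whole second after the job is handed in: The pin lies still in the hole, fully home: its tip at least 36 of 40 mm deep (the grip within 4 mm of the hood), its bar level with the sill (tip centre 28 to 48 mm above the bench) and along the machine's x within 0.15 rad, the grip upright within 0.2 rad (x of pin_tip in the frame of chassis above 0.096 m and z of pin_tip in the frame of chassis between 0.028 and 0.048 m and y of pin_tip in the frame of chassis between -0.05 and 0.05 m and angle between the x axis of pin_tip and the x axis of chassis, either way round below 0.15 rad and angle between pin_grip's own z axis and vertical below 0.2 rad and linear speed of pin below 0.01 m/s); the robot touches nothing.
It fails at once if the pin is pressed on the machine with more than 33 N (contact force between pin and chassis above 33 N).
It fails at once if a bystander is moved more than 15 mm (distance of any of screwdriver_mid, filter_mid, carton_mid from where it was at the start of the episode above 0.015 m).
It also fails if it takes over 58 s, if anything falls off the work surface, if the arm or the gripper's body presses on something with over 40 N, if the wrist force passes 120 N, or if a joint passes its speed limit or range.

ROBOT

A 7-joint arm with a two-finger parallel gripper is mounted at the origin on the work surface. World frame = base frame: x ahead of the robot, y to its left, z up, the work surface at z = 0. Lengths are in m, angles in rad, forces in N, time in s.
With the tool pointing down it reaches from about 0.35 to 0.9 m from the base axis. Payload 8.1 kg.
Tool frame: the origin (TCP) lies at the very end of the fingers, on their centre line; the grasp point (between the pads) lies 19 mm behind it; z points along the fingers, x is the direction in which the jaws open and shut, and the axes are right-handed (so a half turn about z gives the same grasp; the last joint's range is limited). The gripper opens to 92 mm and grips with 3 to 60 N. Pads are 19 mm wide; open, the fingers measure 130 mm over their backs; the gripper's body (75 mm by 190 mm) begins 47 mm behind the grasp point.
Start: joints at [-1.214, 0.434, 0.025, 1.573, -0.012, 1.134, -0.075], TCP at [0.277, 0.56, 0.227] pointing down, gripper open.
Joint ranges: [-2.62, 2.62], [-0.44, 2.09], [-1.27, 1.32], [0.08, 2.57], [-1.32, 4.46], [0.12, 2], [-2.74, 2.74]. Speed limits (rad/s): [2.22, 2.22, 3.01, 3.01, 3.14, 3.14, 3.14].

INTERFACE

Orientations are given as a rotation vector (axis times angle).
In Python, from cell import status, viewer, arm gives the robot as it stands.
- The arm moves only by the tool jog_arm, never from a script. Its argument "commands" is text: rows parted by semicolons, each of 7 numbers parted by spaces: the closure, from -1 (fully open) to 1 (shut), then the shift along the world's x, y, z normalised to -1 to 1, where 1 is 0.3 m, then the turn, a rotation vector about the world's x, y, z normalised to -1 to 1, where 1 is 2 pi rad. In form: jaw dx dy dz wx wy wz; .... A call has exactly 5 rows; each row shifts and turns the commanded pose from where the row before left it; what a row does not reach is not made up. A row lasts 1/10 s, in which the tool goes at most 50 mm and 8.59 degrees, less where a joint would pass 70% of its speed; a pose out of reach is approached as far as the arm can. A call with a number of a shift or a turn outside -1 to 1 is refused whole. A call with a gripper value outside its range is refused whole. The fingers move at their own pace and stop on an object; "force" is the grip in N (left out, the last holds). Time passes only in rows, so rows that do not move let the fingers close, or fill a call up. It gives the time, the measured TCP pose, the force and the opening at its end, in the units of the state.
- status.observe(): the state, without advancing time (a new reading comes with each control period).
- viewer.get_image(name): name is "scene" or "top" or "wrist"; returns a dict with "pixels" (480x640x3 uint8, red, green, blue), "z_map" (480x640 float32, m along the optical axis (not along the pixel's ray), 0 where there is no reading), "camera_matrix" (3x3 intrinsics, pixels), "R" (3x3) and "t" (3): a world point X has camera coordinates R X + t. Camera axes: x right, y down, z forward; pixel columns grow to the right and rows downward; lengths in m; the calibration is good to about 2 mm. A picture is of the moment at which its call begins.
- arm.sign_off(): hands the job in, once; it reports no verdict.
The state is a dict: "clock": time; "joints": joint angles; "dq": joint speeds; "joint_efforts": joint torques, N m; "position": TCP position; "ee_rot": TCP orientation; "force": force on the tool from outside, world axes, zero at the start; "ft_torque": the same for the moment, N m; "width": opening from 0.0 (shut) to 1.0 (fully open).
Only numpy, scipy, OpenCV 4.12 (cv2) and the standard library are available. Lean on these libraries where they do the work, as an engineer would, in place of code of your own. Each camera call takes 0.05 s, during which the arm holds its last target. There are 200 camera calls.

## Working session

There is one attempt and no reset: what is moved stays moved. The work goes in short steps, Python scripts to look and compute and a tool call to move; the robot and the scene stay as the last step left them, time stands still between calls to the robot, and variables do not carry over. Pictures are saved under pics/ and viewed, about 8 in all and at most 12, crops included, and the job is handed in when it is done.

Besides the shell and the picture viewer there is one more tool, called after "Call:" by a JSON object that holds its "method" and its "body", one argument or row to a line. jog_arm: Moves the arm, as the interface text tells. Scaled input: -1 to 1 covers 0.3 m each way for a shift and 2 pi rad each way for a turn. Its arguments: {"type":"object","properties":{"commands":{"type":"string"},"force":{"type":"number"}},"required":["commands"]}

```bash
mkdir -p pics; ls; cat > h.py <<'E'
import numpy as np, cv2
from cell import status, viewer, arm
def grab(n):
    d=viewer.get_image(n); np.savez('%s.npz'%n,**d); return d
def load(n): return dict(np.load('%s.npz'%n))
def cloud(d):
    K=d['camera_matrix'];z=d['z_map'];v,u=np.mgrid[:480,:640]
    c=np.stack([(u-K[0,2])*z/K[0,0],(v-K[1,2])*z/K[1,1],z],-1)
    return (c-d['t'])@d['R']
def st():
    s=status.observe(); print({k:np.round(v,4).tolist() for k,v in s.items() if k in('clock','joints','position','ee_rot','force','ft_torque','width')})
E
python3 - <<'E'
from h import *
for n in('scene','top'):
    d=grab(n); cv2.imwrite('pics/%s0.png'%n,d['pixels'][...,::-1]); print(n,d['R'].round(3).tolist(),d['t'],d['camera_matrix'][0])
st()
E
```

```text
pics
scene [[-0.832, 0.555, -0.007], [0.439, 0.651, -0.619], [-0.338, -0.518, -0.786]] [ 0.45690305 -0.22073339  1.14612788] [445.01921666   0.         324.21336813]
top [[-0.002, -1.0, 0.011], [-0.99, 0.0, -0.14], [0.14, -0.011, -0.99]] [-0.00792503  0.57189751  1.1794251 ] [563.23506264   0.         314.01758181]
{'clock': 0.1, 'joints': [-1.2136, 0.4351, 0.025, 1.574, -0.0116, 1.134, -0.0751], 'position': [0.2772, 0.5596, 0.226], 'ee_rot': [2.6686, 1.6562, -0.0018], 'force': [0.2691, -1.234, 0.67], 'ft_torque': [0.0103, 0.0194, 0.0295], 'width': 0.9995}
```

View pics/top0.png

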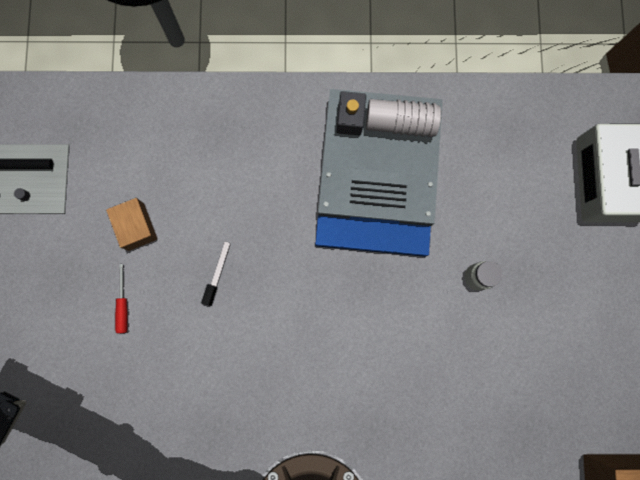

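View pics/scene0.png

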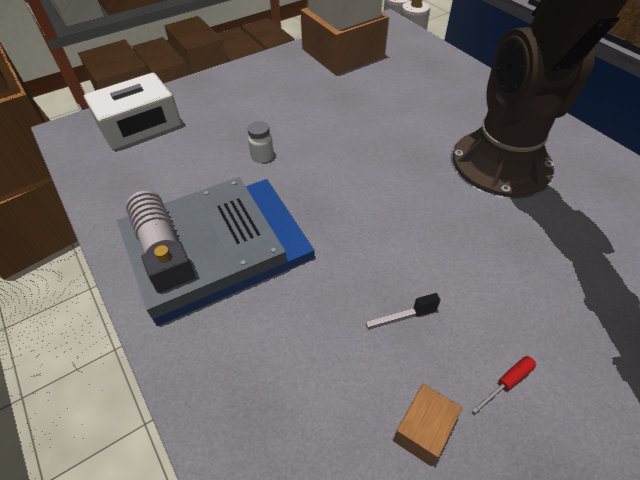

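The top view shows the pin, with its grip near (209,295) and bar tip near (227,243). The blue sill spans (316,217) to (431,255), and the carton, screwdriver and canister are all clear of the pin. Next I measure positions.

```bash
python3 - <<'E'
from h import *
d=load('top');P=cloud(d);im=d['pixels'].astype(int);hsv=cv2.cvtColor(d['pixels'],cv2.COLOR_RGB2HSV)
v,u=np.mgrid[:480,:640]
print('noise bench z',P[300:320,330:400,2].mean(),P[300:320,330:400,2].std())
# pin
box=(u>195)&(u<240)&(v>235)&(v<312)
g=box&(P[...,2]>0.03)&(im.sum(-1)<150)
b=box&(im.sum(-1)>480)&(v<290)
for n,m in(('grip',g),('bar',b)):
    q=P[m]; r=cv2.minAreaRect((q[:,:2]*1000).astype(np.float32)); print(n,m.sum(),q.mean(0).round(4),np.percentile(q[:,2],[5,50,95]).round(4),r)
q=P[b]; c=q.mean(0);w=np.linalg.svd((q-c)[:,:2],full_matrices=0)[2][0]; w*=np.sign(w[0]);print('bar yaw',np.arctan2(w[1],w[0]))
s=(q-c)[:,:2]@w; print('bar ends',c[:2]+w*s.min(),c[:2]+w*s.max())
# chassis sill
bl=(hsv[...,0]>100)&(hsv[...,0]<125)&(hsv[...,1]>150)&(v>200)&(v<265)&(u>300)&(u<450)&(abs(P[...,2]-.03)<.008)
q=P[bl];print('sill',bl.sum(),q.mean(0),cv2.minAreaRect((q[:,:2]*1000).astype(np.float32)))
hd=(u>310)&(u<445)&(v>140)&(v<235)&(abs(P[...,2]-.064)<.008)&~bl&(hsv[...,1]<120)
q=P[hd];print('hood',hd.sum(),q.mean(0),np.median(q[:,2]),cv2.minAreaRect((q[:,:2]*1000).astype(np.float32)))
# edge lines: per column extents
def line(pts):
    vx,vy,x,y=cv2.fitLine(np.array(pts,np.float32),cv2.DIST_HUBER,0,.001,.001).ravel(); return np.arctan2(vy,vx),x,y
K=d['camera_matrix']
def ray(uu,vv,h):
    r=d['R'].T@np.array([(uu-K[0,2])/K[0,0],(vv-K[1,2])/K[1,1],1]);o=-d['R'].T@d['t'];return (o+r*(h-o[2])/r[2])
fr=[];ho=[]
for c in range(325,425):
    k=np.where(bl[:,c])[0]
    fr.append(ray(c,k.max()+.5,.03)[:2]); ho.append(ray(c,k.min()-.5,.064)[:2])
print('front',line(fr)); print('hood edge',line(ho))
L=[];R=[]
for r in range(228,246):
    k=np.where(bl[r])[0]; L.append(ray(k.min()-.5,r,.03)[:2]);R.append(ray(k.max()+.5,r,.03)[:2])
print('L',line(L),'R',line(R)); print(R[0],R[-1],L[0],L[-1])
st()
E
```

```text
noise bench z 0.005375516318107241 0.08156645687753712
grip 179 [0.4537 0.2164 0.0426] [0.0344 0.0431 0.0472] ((453.7427062988281, 217.26187133789062), (18.22960090637207, 41.29791259765625), 72.47611999511719)
bar 256 [0.5238 0.1976 0.0151] [-0.0009  0.0114  0.015 ] ((456.25225830078125, 128.005615234375), (253.77377319335938, 90.65414428710938), 45.93112564086914)
bar yaw -0.19908905860767714
bar ends [0.44266941 0.2139833 ] [0.57225882 0.18783711]
sill 3383 [ 0.58445173 -0.13737817  0.02956559] ((585.9281005859375, -137.62538146972656), (247.32025146484375, 69.25921630859375), 84.60916137695312)
hood 8954 [ 0.70043471 -0.15278171  0.06352875] 0.06355692817432962 ((706.7353515625, -150.5052032470703), (250.43038940429688, 183.13232421875), 84.68851470947266)
front (np.float32(1.4747665), np.float32(0.55258024), np.float32(-0.12049727))
hood edge (np.float32(1.4715533), np.float32(0.61271155), np.float32(-0.12370677))
L (np.float32(-0.083053924), np.float32(0.58084744), np.float32(-0.013014865)) R (np.float32(-0.10529416), np.float32(0.5836711), np.float32(-0.2611925))
[ 0.59942284 -0.26233491] [ 0.56176704 -0.25898533] [ 0.59943423 -0.01415311] [ 0.56185952 -0.02278777]
{'clock': 0.1, 'joints': [-1.2136, 0.4351, 0.025, 1.574, -0.0116, 1.134, -0.0751], 'position': [0.2772, 0.5596, 0.226], 'ee_rot': [2.6686, 1.6562, -0.0018], 'force': [0.2691, -1.234, 0.67], 'ft_torque': [0.0103, 0.0194, 0.0295], 'width': 0.9995}
```

```bash
python3 - <<'E'
from h import *
d=load('top');P=cloud(d);im=d['pixels'].astype(int);K=d['camera_matrix']
v,u=np.mgrid[:480,:640]
o=-d['R'].T@d['t']
def rays(m,h):
    r=np.stack([(u[m]-K[0,2])/K[0,0],(v[m]-K[1,2])/K[1,1],np.ones(m.sum())],-1)@d['R']
    return o+r*((h-o[2])/r[:,2])[:,None]
box=(u>195)&(u<240)&(v>235)&(v<312)
b=box&(im.sum(-1)>480)&(v<290)
q=rays(b,.012); print('bar',cv2.minAreaRect((q[:,:2]*1000).astype(np.float32)),q.mean(0))
l=cv2.fitLine(q[:,:2].astype(np.float32),cv2.DIST_HUBER,0,.001,.001).ravel();print('yaw',np.arctan2(l[1],l[0])%np.pi-np.pi)
g=box&(P[...,2]>0.038)&(P[...,2]<.05)&(im.sum(-1)<180)
q=rays(g,.044);print('grip',g.sum(),cv2.minAreaRect((q[:,:2]*1000).astype(np.float32)),q.mean(0))
s=load('scene');
cv2.imwrite('pics/x.png',cv2.resize(d['pixels'][225:320,185:250,::-1],None,fx=6,fy=6,interpolation=0))
E
```

```text
bar ((524.575927734375, 197.9910430908203), (12.58948802947998, 98.54161834716797), 72.82181549072266) [0.52403726 0.19813378 0.012     ]
yaw -0.28960872
grip 168 ((454.1481628417969, 217.03427124023438), (18.27377700805664, 41.899505615234375), 72.74172973632812) [0.45430441 0.21721356 0.044     ]
```

View pics/x.png

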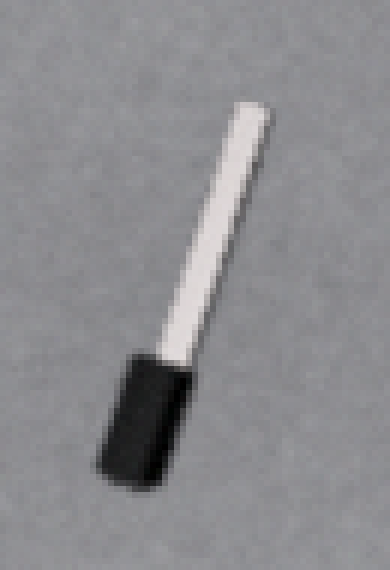

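The crop shows the pin clearly: white bar, black grip, yaw ≈ -0.295. I move above the grip.

Call:
{"method": "jog_arm", "body": {
  "commands": "-1 0.07 -0.14 0 0 0 0.004;-1 0.07 -0.14 0 0 0 0.004;-1 0.07 -0.14 0 0 0 0.004;-1 0.07 -0.14 0 0 0 0.004;-1 0.07 -0.14 0 0 0 0.004",
  "force": 50
}}

```text
clock: 0.6
position: [0.3828, 0.3481, 0.2265]
ee_rot: [2.559, 1.822, -0.001]
force: [0.4, -0.4, 0.0]
width: 1.001
```

Call:
{"method": "jog_arm", "body": {
  "commands": "-1 0.07 -0.14 0 0 0 0.004;-1 0.07 -0.14 0 0 0 0.002;-1 0.07 -0.14 0 0 0 0;-1 0 0 0 0 0 0;-1 0 0 0 0 0 0"
}}

```text
clock: 1.1
position: [0.4456, 0.223, 0.2266]
ee_rot: [-2.528, -1.865, 0.001]
force: [-0.3, 1.0, 0.3]
width: 0.999
```

```bash
cat > wr.py <<'E'
from h import *
s=status.observe()
from scipy.spatial.transform import Rotation as R
M=R.from_rotvec(s['ee_rot']).as_matrix(); print('pos',np.round(s['position'],4),'yaw_x',np.arctan2(M[1,0],M[0,0]),'tilt',M[:2,2].round(4),'F',np.round(s['force'],2),'T',np.round(s['ft_torque'],2),'w',s['width'],'t',s['clock'])
E
python3 wr.py
```

```text
pos [0.4456 0.223  0.2266] yaw_x 1.271334913492923 tilt [-0.0003 -0.0001] F [-0.33  1.01  0.32] T [0.02 0.01 0.02] w 0.9985349435734276 t 1.1
```

Call:
{"method": "jog_arm", "body": {
  "commands": "-1 0.03 -0.017 -0.14 0 0 0.001;-1 0 0 -0.14 0 0 0;-1 0 0 -0.14 0 0 0;-1 0 0 -0.14 0 0 0;-1 0 0 -0.1 0 0 0"
}}

```text
clock: 1.6
position: [0.4524, 0.2205, 0.0261]
ee_rot: [-2.516, -1.88, 0.003]
force: [0.7, -0.0, -0.4]
width: 0.999
```

Call:
{"method": "jog_arm", "body": {
  "commands": "-1 0 0 -0.04 0 0 0;1 0 0 0 0 0 0;1 0 0 0 0 0 0;1 0 0 0 0 0 0;1 0 0 0 0 0 0"
}}

```text
clock: 2.1
position: [0.4553, 0.2196, 0.0181]
ee_rot: [2.519, 1.877, 0.004]
force: [-0.7, -0.6, -0.4]
width: 0.703
```

```bash
python3 wr.py
```

```text
pos [0.4553 0.2196 0.0181] yaw_x 1.2806342377579882 tilt [0.0022 0.0015] F [-0.67 -0.58 -0.42] T [0.02 0.02 0.05] w 0.7032036778123171 t 2.1
```

Call:
{"method": "jog_arm", "body": {
  "commands": "1 0 0 -0.018 0 0 0;1 0 0 0 0 0 0;1 0 0 0 0 0 0;1 0 0 0 0 0 0;1 0 0 0 0 0 0"
}}

```text
clock: 2.6
position: [0.4544, 0.219, 0.0114]
ee_rot: [2.519, 1.877, 0.0]
force: [0.6, 0.3, 0.1]
width: 0.272
```

Call:
{"method": "jog_arm", "body": {
  "commands": "1 0 0 0 0 0 0;1 0 0 0 0 0 0;1 0 0 0 0 0 0;1 0 0 0 0 0 0;1 0 0 0 0 0 0"
}}

```text
clock: 3.1
position: [0.4544, 0.219, 0.0114]
ee_rot: [-2.519, -1.877, -0.0]
force: [0.7, 0.4, -0.3]
width: 0.192
```

```bash
python3 wr.py
```

```text
pos [0.4544 0.219  0.0114] yaw_x 1.2805790050524835 tilt [0.0001 0.0001] F [ 0.68  0.43 -0.3 ] T [ 0.09 -0.09 -0.  ] w 0.1919314107124837 t 3.1
```

Gripped (width ≈ 17.7 mm). I lift and carry it toward the mouth.

Call:
{"method": "jog_arm", "body": {
  "commands": "1 0 0 0.08 0 0 0;1 0 0 0.11 0 0 0;1 0 0 0.11 0 0 0;1 0 -0.06 0 0 0 0.003;1 0.006 -0.11 0 0 0 0.003"
}}

```text
clock: 3.6
position: [0.4566, 0.1701, 0.1025]
ee_rot: [-2.478, -1.93, -0.005]
force: [0.6, 0.3, -1.4]
width: 0.19
```

Call:
{"method": "jog_arm", "body": {
  "commands": "1 0.006 -0.12 0 0 0 0.003;1 0.006 -0.12 0 0 0 0.003;1 0.006 -0.12 0 0 0 0.003;1 0.006 -0.12 0 0 0 0.003;1 0.006 -0.12 0 0 0 0.003"
}}

```text
clock: 4.1
position: [0.4648, -0.0135, 0.1013]
ee_rot: [-2.389, -2.04, 0.0]
force: [0.3, 0.0, -1.3]
width: 0.193
```

Call:
{"method": "jog_arm", "body": {
  "commands": "1 0.006 -0.12 0 0 0 0.003;1 0.006 -0.12 0 0 0 0.003;1 0.006 -0.12 0 0 0 0.003;1 0.006 -0.12 0 0 0 0.002;1 0 -0.05 0 0 0 0.002"
}}

```text
clock: 4.6
position: [0.4718, -0.175, 0.1014]
ee_rot: [2.308, 2.13, -0.002]
force: [0.5, -0.5, -1.2]
width: 0.196
```

```bash
python3 wr.py; python3 - <<'E'
from h import *
for n in('top','wrist','scene'):
    d=grab(n); cv2.imwrite('pics/%s1.png'%n,d['pixels'][...,::-1])
E
```

```text
pos [ 0.4718 -0.175   0.1014] yaw_x 1.490646153535676 tilt [ 0.     -0.0015] F [ 0.53 -0.47 -1.23] T [0.03 0.02 0.03] w 0.19599496717946888 t 4.6
```

View pics/wrist1.png

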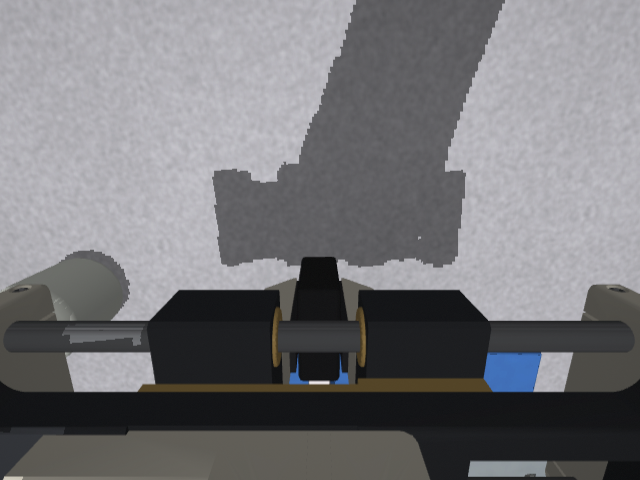

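View pics/top1.png

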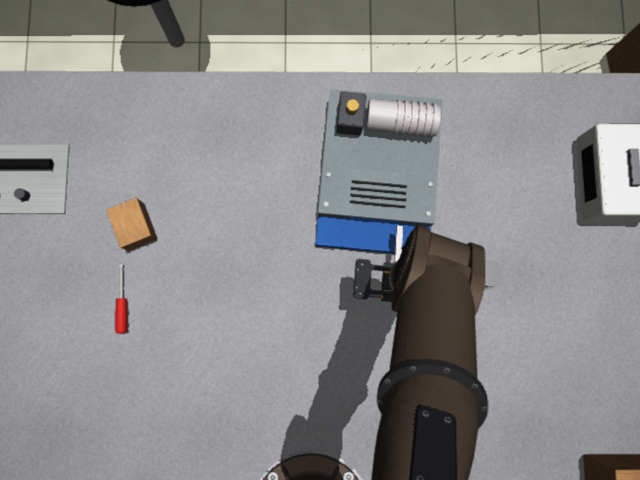

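The top view shows the held bar at about (399, 225–255), pointing at the right part of the mouth. The wrist view shows the grip centred between the pads. I check the bar's yaw and tip.

```bash
python3 - <<'E'
from h import *
d=load('top');P=cloud(d);im=d['pixels'].astype(int);v,u=np.mgrid[:480,:640]
m=(u>385)&(u<412)&(v>215)&(v<265)&(im.min(-1)>150)
K=d['camera_matrix'];o=-d['R'].T@d['t']
r=np.stack([(u[m]-K[0,2])/K[0,0],(v[m]-K[1,2])/K[1,1],np.ones(m.sum())],-1)@d['R']
q=o+r*((.102-o[2])/r[:,2])[:,None]
rc=cv2.minAreaRect((q[:,:2]*1000).astype(np.float32));print(m.sum(),rc,cv2.boxPoints(rc),'z',np.median(P[m][:,2]))
l=cv2.fitLine(q[:,:2].astype(np.float32),cv2.DIST_HUBER,0,.001,.001).ravel();print('yaw',np.arctan(l[1]/l[0]))
O=np.array([.617,-.141]);a=-.096;u_=np.array([np.cos(a),np.sin(a)]);w=np.array([-u_[1],u_[0]])
t=q[:,:2]-O; print('chassis x max',np.percentile(t@u_,[1,99]),'y',np.median(t@w))
s=status.observe();t=s['position'][:2]-O;print('tcp in chassis',t@u_,t@w)
E
```

```text
213 ((555.1431884765625, -180.7559814453125), (16.97395133972168, 76.4239730834961), 78.85405731201172) [[ 516.01135 -181.69615]
 [ 590.9938  -196.46959]
 [ 594.275   -179.81581]
 [ 519.2926  -165.04237]] z 0.10120450663719238
yaw -0.15767907
chassis x max [-0.09439825 -0.02058232] y -0.04560695660122611
tcp in chassis -0.14148338394166388 -0.04476616304899257
```

Call:
{"method": "jog_arm", "body": {
  "commands": "1 0.001 0.012 -0.05 0 0 -0.0013;1 0.001 0.012 -0.06 0 0 -0.0012;1 0.001 0.012 -0.05 0 0 0;1 0.001 0.012 -0.025 0 0 0;1 0 0 -0.008 0 0 0"
}}

```text
clock: 5.25
position: [0.4732, -0.1548, 0.0428]
ee_rot: [-2.318, -2.118, 0.001]
force: [-0.3, 0.1, -0.3]
width: 0.188
```

Call:
{"method": "jog_arm", "body": {
  "commands": "1 0.02 -0.002 0 0 0 0;1 0.03 -0.003 0 0 0 0;1 0.03 -0.003 0 0 0 0;1 0.02 -0.002 0 0 0 0;1 0 0 0 0 0 0"
}}

```text
clock: 5.75
position: [0.5051, -0.1598, 0.0437]
ee_rot: [2.32, 2.116, 0.001]
force: [0.4, 0.4, -0.9]
width: 0.194
```

```bash
cat >> wr.py <<'E'
O=np.array([.617,-.141]);a=-.096;u_=np.array([np.cos(a),np.sin(a)]);w=np.array([-u_[1],u_[0]])
t=s['position'][:2]-O;f=s['force'][:2];print('tip x,y chassis mm',1e3*(t@u_)+122,1e3*(t@w)+122*np.sin(np.arctan2(M[1,0],M[0,0])-np.pi/2-a),'F chassis',f@u_,f@w,'bottom above sill',1e3*(s['position'][2]-.0414))
E
python3 wr.py
```

```text
pos [ 0.5051 -0.1598  0.0437] yaw_x 1.4786574738466745 tilt [ 0.0015 -0.0003] F [ 0.43  0.39 -0.95] T [-0.02  0.02  0.01] w 0.1937471971211969 t 5.75
tip x,y chassis mm 12.413642876547485 -29.01619233617898 F chassis 0.39167603138644835 0.43254686927432906 bottom above sill 2.3195054392193963
```

Call:
{"method": "jog_arm", "body": {
  "commands": "1 0.03 -0.003 0 0 0 0;1 0.035 -0.0033 0 0 0 0;1 0.03 -0.003 0 0 0 0;1 0.02 -0.002 0 0 0 0;1 0.005 0 0 0 0 0"
}}

```text
clock: 6.25
position: [0.5406, -0.163, 0.0434]
ee_rot: [2.321, 2.117, 0.001]
force: [-0.1, -0.2, -1.1]
width: 0.192
```

Call:
{"method": "jog_arm", "body": {
  "commands": "1 0.005 -0.0005 0 0 0 0;1 0.005 -0.0005 0 0 0 0;1 0.005 -0.0005 0 0 0 0;1 0.004 -0.0004 0 0 0 0;1 0.003 -0.0003 0 0 0 0"
}}

```text
clock: 6.75
position: [0.5462, -0.1637, 0.0435]
ee_rot: [-2.322, -2.117, -0.0]
force: [0.5, 0.5, -2.0]
width: 0.195
```

```bash
python3 wr.py
```

```text
pos [ 0.5462 -0.1637  0.0435] yaw_x 1.4784529892000065 tilt [0.     0.0001] F [ 0.47  0.46 -2.05] T [0.04 0.03 0.05] w 0.19519279361355688 t 6.75
tip x,y chassis mm 53.71907135224744 -28.91677522426408 F chassis 0.42217045957546384 0.5004980111301782 bottom above sill 2.08601883671182
```

Call:
{"method": "jog_arm", "body": {
  "commands": "1 0.003 -0.0003 0 0 0 0;1 0.003 -0.0003 0 0 0 0;1 0.003 -0.0003 0 0 0 0;1 0.002 -0.0002 0 0 0 0;1 0 0 0 0 0 0"
}}

```text
clock: 7.25
position: [0.5496, -0.164, 0.0434]
ee_rot: [-2.322, -2.117, -0.0]
force: [0.2, -0.2, -1.7]
width: 0.192
```

Call:
{"method": "jog_arm", "body": {
  "commands": "1 0.002 -0.0002 0 0 0 0;1 0.002 -0.0002 0 0 0 0;1 0.002 -0.0002 0 0 0 0;1 0.002 -0.0002 0 0 0 0;1 0 0 0 0 0 0"
}}

```text
clock: 7.75
position: [0.5517, -0.1642, 0.0434]
ee_rot: [-2.321, -2.116, 0.0]
force: [-1.5, 0.1, -0.7]
width: 0.188
```

Call:
{"method": "jog_arm", "body": {
  "commands": "1 0.002 -0.0002 0 0 0 0;1 0.002 -0.0002 0 0 0 0;1 0 0 0 0 0 0;1 0 0 0 0 0 0;1 0 0 0 0 0 0"
}}

```text
clock: 8.25
position: [0.5517, -0.1642, 0.043]
ee_rot: [-2.32, -2.115, 0.002]
force: [-4.9, 0.8, 0.2]
width: 0.193
```

Contact at tip x ≈ 59 mm with about 5 N, and stiffness is roughly 3 N/mm. Now I slide toward +y under light pressure.

Call:
{"method": "jog_arm", "body": {
  "commands": "1 0.0015 0.003 0 0 0 0;1 0.0003 0.003 0 0 0 0;1 0.0003 0.003 0 0 0 0;1 0.0003 0.003 0 0 0 0;1 0.0003 0.003 0 0 0 0"
}}

```text
clock: 8.75
position: [0.5521, -0.1609, 0.0429]
ee_rot: [-2.322, -2.113, 0.004]
force: [-5.3, -2.4, -1.3]
width: 0.196
```

Call:
{"method": "jog_arm", "body": {
  "commands": "1 0.0003 0.003 0 0 0 0;1 0.0003 0.003 0 0 0 0;1 0.0003 0.003 0 0 0 0;1 0.0003 0.003 0 0 0 0;1 0.0003 0.003 0 0 0 0"
}}

```text
clock: 9.25
position: [0.5525, -0.1564, 0.0429]
ee_rot: [-2.322, -2.113, 0.004]
force: [-4.6, -2.6, -1.9]
width: 0.193
```

```bash
python3 wr.py
```

```text
pos [ 0.5525 -0.1564  0.0429] yaw_x 1.47652151031228 tilt [-0.003  -0.0006] F [-4.59 -2.6  -1.86] T [-0.55  1.3  -0.38] w 0.19261572742686717 t 9.25
tip x,y chassis mm 59.289031766095086 -21.31361170277489 F chassis -4.321582878109743 -3.024761795948212 bottom above sill 1.4997887260582292
```

Call:
{"method": "jog_arm", "body": {
  "commands": "1 0.0005 0.003 0 0 0 0;1 0.0005 0.003 0 0 0 0;1 0.0003 0.003 0 0 0 0;1 0.0003 0.003 0 0 0 0;1 0.0003 0.003 0 0 0 0"
}}

```text
clock: 9.75
position: [0.5531, -0.1519, 0.0429]
ee_rot: [-2.323, -2.113, 0.004]
force: [-4.6, -2.3, -2.0]
width: 0.192
```

Call:
{"method": "jog_arm", "body": {
  "commands": "1 0.0003 0.003 0 0 0 0;1 0.0003 0.003 0 0 0 0;1 0.0003 0.003 0 0 0 0;1 0.0003 0.003 0 0 0 0;1 0.0003 0.003 0 0 0 0"
}}

```text
clock: 10.25
position: [0.5559, -0.1475, 0.0437]
ee_rot: [2.322, 2.114, 0.0]
force: [-0.2, -5.2, -1.6]
width: 0.192
```

```bash
python3 wr.py
```

```text
pos [ 0.5559 -0.1475  0.0437] yaw_x 1.476973246937353 tilt [ 0.0013 -0.0012] F [-0.22 -5.17 -1.55] T [-1.4  -0.06 -0.76] w 0.19238223274249824 t 10.25
tip x,y chassis mm 61.81172933688528 -12.07204365139849 F chassis 0.2754758837629434 -5.1674956263928795 bottom above sill 2.2983212373953315
```

The tip dropped in: x force went to zero, x advanced 2.5 mm, and the side wall resists in y. I relieve y and push in gently.

Call:
{"method": "jog_arm", "body": {
  "commands": "1 0.003 -0.003 0 0 0 0;1 0.002 -0.003 0 0 0 0;1 0.003 -0.002 0 0 0 0;1 0.004 -0.0004 0 0 0 0;1 0.003 -0.0003 0 0 0 0"
}}

```text
clock: 10.75
position: [0.5597, -0.1489, 0.0434]
ee_rot: [-2.321, -2.116, 0.0]
force: [-3.3, -2.2, -0.1]
width: 0.196
```

```bash
python3 wr.py
```

```text
pos [ 0.5597 -0.1489  0.0434] yaw_x 1.4784704394336343 tilt [-0.0004  0.0001] F [-3.3  -2.24 -0.11] T [-0.68  0.56 -0.37] w 0.19633730776316163 t 10.75
tip x,y chassis mm 65.76268444923508 -12.936829587444347 F chassis -3.069364933343105 -2.5465878814197467 bottom above sill 1.960571039593413
```

Call:
{"method": "jog_arm", "body": {
  "commands": "1 0 -0.003 0 0 0 0;1 0.003 -0.0012 0 0 0 0;1 0.003 -0.0003 0 0 0 0;1 0.003 -0.0003 0 0 0 0;1 0.003 -0.0003 0 0 0 0"
}}

```text
clock: 11.25
position: [0.5639, -0.1501, 0.0435]
ee_rot: [2.321, 2.117, 0.001]
force: [-1.2, -0.5, -1.1]
width: 0.191
```

```bash
python3 wr.py
```

```text
pos [ 0.5639 -0.1501  0.0435] yaw_x 1.4790731888002884 tilt [0.0005 0.0003] F [-1.2  -0.54 -1.14] T [-0.13  0.15 -0.06] w 0.1912315633731732 t 11.25
tip x,y chassis mm 69.97403489457108 -13.673185352215711 F chassis -1.140973533969136 -0.656396931838999 bottom above sill 2.117142171377394
```

Call:
{"method": "jog_arm", "body": {
  "commands": "1 0.005 -0.0005 0 0 0 0;1 0.005 -0.0005 0 0 0 0;1 0.005 -0.0005 0 0 0 0;1 0.005 -0.0005 0 0 0 0;1 0.005 -0.0005 0 0 0 0"
}}

```text
clock: 11.75
position: [0.5711, -0.1512, 0.0434]
ee_rot: [-2.321, -2.117, -0.0]
force: [-0.3, 0.6, 0.1]
width: 0.191
```

Call:
{"method": "jog_arm", "body": {
  "commands": "1 0.005 -0.0005 0 0 0 0;1 0.005 -0.0005 0 0 0 0;1 0.005 -0.0005 0 0 0 0;1 0.005 -0.0005 0 0 0 0;1 0.005 -0.0005 0 0 0 0"
}}

```text
clock: 12.25
position: [0.5786, -0.152, 0.0434]
ee_rot: [-2.322, -2.117, -0.0]
force: [0.4, -0.2, -1.2]
width: 0.196
```

```bash
python3 wr.py
```

```text
pos [ 0.5786 -0.152   0.0434] yaw_x 1.4784866304098792 tilt [0. 0.] F [ 0.35 -0.19 -1.17] T [ 0.03  0.04 -0.01] w 0.19640868217676213 t 12.25
tip x,y chassis mm 84.837733107494 -14.172001196833577 F chassis 0.3678609255548883 -0.1602658797237534 bottom above sill 2.0457354048367473
```

Call:
{"method": "jog_arm", "body": {
  "commands": "1 0.005 -0.0005 0 0 0 0;1 0.005 -0.0005 0 0 0 0;1 0.005 -0.0005 0 0 0 0;1 0.005 -0.0005 0 0 0 0;1 0.005 -0.0005 0 0 0 0"
}}

```text
clock: 12.75
position: [0.5861, -0.1528, 0.0434]
ee_rot: [-2.322, -2.117, -0.0]
force: [-0.2, 0.1, -1.6]
width: 0.195
```

Call:
{"method": "jog_arm", "body": {
  "commands": "1 0.003 -0.0003 0 0 0 0;1 0.003 -0.0003 0 0 0 0;1 0.003 -0.0003 0 0 0 0;1 0.003 -0.0003 0 0 0 0;1 0.003 -0.0003 0 0 0 0"
}}

```text
clock: 13.25
position: [0.5905, -0.1532, 0.0435]
ee_rot: [-2.322, -2.117, -0.0]
force: [-0.0, -0.6, -0.9]
width: 0.19
```

Call:
{"method": "jog_arm", "body": {
  "commands": "1 0.002 -0.0002 0 0 0 0;1 0.002 -0.0002 0 0 0 0;1 0.002 -0.0002 0 0 0 0;1 0.002 -0.0002 0 0 0 0;1 0 0 0 0 0 0"
}}

```text
clock: 13.75
position: [0.5928, -0.1534, 0.0434]
ee_rot: [-2.321, -2.116, 0.0]
force: [-0.3, -1.1, -0.9]
width: 0.194
```

```bash
python3 wr.py
```

```text
pos [ 0.5928 -0.1534  0.0434] yaw_x 1.4784614907483116 tilt [-0.0002  0.0001] F [-0.25 -1.08 -0.92] T [0.08 0.07 0.02] w 0.19438894057481368 t 13.75
tip x,y chassis mm 99.1075026670809 -14.235815958613964 F chassis -0.14962596478507956 -1.0951307255334244 bottom above sill 1.9883351255050585
```

Now a slow push to the hood, then lower onto the sill.

Call:
{"method": "jog_arm", "body": {
  "commands": "1 0.002 -0.0002 0 0 0 0;1 0.002 -0.0002 0 0 0 0;1 0.002 -0.0002 0 0 0 0;1 0 0 0 0 0 0;1 0 0 0 0 0 0"
}}

```text
clock: 14.25
position: [0.5928, -0.1535, 0.043]
ee_rot: [-2.32, -2.114, 0.003]
force: [-6.4, 0.7, 2.3]
width: 0.193
```

Call:
{"method": "jog_arm", "body": {
  "commands": "1 0.001 -0.0001 -0.002 0 0 0;1 0 0 -0.002 0 0 0;1 0 0 -0.002 0 0 0;1 0 0 -0.001 0 0 0;1 0 0 0 0 0 0"
}}

```text
clock: 14.75
position: [0.5928, -0.1536, 0.0414]
ee_rot: [-2.32, -2.114, 0.004]
force: [-11.5, 1.2, 8.7]
width: 0.195
```

```bash
python3 wr.py
```

```text
pos [ 0.5928 -0.1536  0.0414] yaw_x 1.47804390482401 tilt [-0.0037  0.0007] F [-11.52   1.23   8.73] T [ 0.31  1.72 -0.03] w 0.1950183193494089 t 14.75
tip x,y chassis mm 99.1223726292003 -14.431739005933235 F chassis -11.585677300735803 0.1206185701655933 bottom above sill -0.00820575307151905
```

Call:
{"method": "jog_arm", "body": {
  "commands": "1 -0.003 0.0003 0.001 0 0 0;1 -0.002 0.0002 0.001 0 0 0;1 0 0 0 0 0 0;-0.2 0 0 0 0 0 0;-0.2 0 0 0 0 0 0"
}}

```text
clock: 15.25
position: [0.5947, -0.1535, 0.0423]
ee_rot: [2.32, 2.116, 0.002]
force: [0.3, 0.1, 0.1]
width: 0.32
```

Call:
{"method": "jog_arm", "body": {
  "commands": "-0.2 0 0 0 0 0 0;-0.2 0 0 0 0 0 0;-0.2 0 0 0.02 0 0 0;-0.2 0 0 0.06 0 0 0;-0.2 0 0 0.1 0 0 0"
}}

```text
clock: 15.75
position: [0.5923, -0.1532, 0.0953]
ee_rot: [-2.32, -2.115, 0.003]
force: [0.1, -0.4, 0.1]
width: 0.598
```

Call:
{"method": "jog_arm", "body": {
  "commands": "-0.2 -0.05 0 0.12 0 0 0;-0.2 -0.1 0 0.12 0 0 0;-0.2 -0.15 0 0.1 0 0 0;-0.2 -0.15 0 0 0 0 0;-0.2 -0.15 0 0 0 0 0"
}}

```text
clock: 16.25
position: [0.416, -0.1536, 0.197]
ee_rot: [2.32, 2.115, 0.003]
force: [0.4, -0.0, -0.1]
width: 0.603
```

Call:
{"method": "jog_arm", "body": {
  "commands": "-0.2 -0.1 0.15 0 0 0 0;-0.2 0 0.15 0 0 0 0;-0.2 0 0.15 0 0 0 0;-0.2 0 0.1 0 0 0 0;-0.2 0 0 0 0 0 0"
}}

```text
clock: 16.75
position: [0.3893, 0.0119, 0.1964]
ee_rot: [2.315, 2.124, 0.003]
force: [-0.7, -0.4, 0.3]
width: 0.603
```

```bash
python3 wr.py; python3 - <<'E'
from h import *
d=grab('top');P=cloud(d);im=d['pixels'].astype(int); e=grab('scene')
cv2.imwrite('pics/end.png',np.hstack([cv2.resize(x,None,fx=3,fy=3) for x in(d['pixels'][150:280,300:450,::-1][:130,:130],e['pixels'][170:300,200:330,::-1])]))
v,u=np.mgrid[:480,:640]
m=(u>310)&(u<440)&(v>205)&(v<262)&(im.sum(-1)<180)&(P[...,2]>.062)&(P[...,2]<.085)
q=P[m];print(m.sum(),q.mean(0),cv2.minAreaRect((q[:,:2]*1000).astype(np.float32)))
O=np.array([.617,-.141]);a=-.096;u_=np.array([np.cos(a),np.sin(a)]);w=np.array([-u_[1],u_[0]])
t=q[:,:2]-O;print(np.percentile(t@u_,[2,50,98]),np.percentile(t@w,[2,50,98]))
E
```

```text
pos [0.3893 0.0119 0.1964] yaw_x 1.4845603698937793 tilt [0.0016 0.0013] F [-0.67 -0.42  0.26] T [-0.02 -0.01 -0.  ] w 0.6032529187412939 t 16.75
tip x,y chassis mm -119.30830275102448 131.6011114984141 F chassis -0.630312189682771 -0.484858192027495 bottom above sill 155.01702000047064
198 [ 0.59885395 -0.15801133  0.07199066] ((614.1978759765625, -161.95066833496094), (41.587608337402344, 87.48416900634766), 58.944156646728516)
[-0.04416084 -0.01934616  0.02957763] [-0.05400669 -0.0164124  -0.00749109]
```

View pics/end.png

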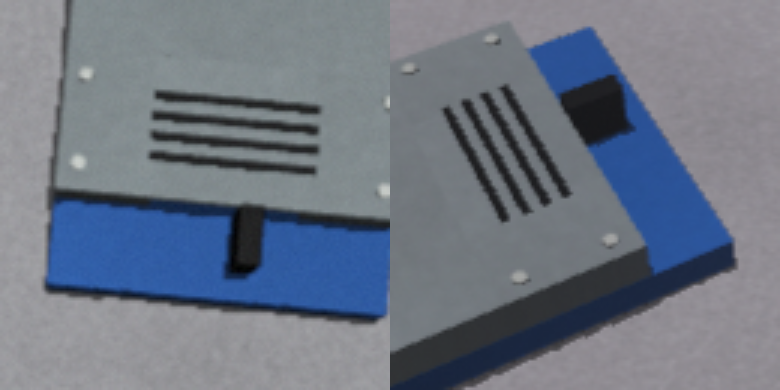

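Both end views show the grip upright on the sill and flush with the hood front, at about (247,240) and (600,110) in the crop. The gripper is clear, so I hand in.

```bash
python3 -c "
from cell import arm; print(arm.sign_off())"
```

```text
the job is handed in; nothing more can be done
None
```

The lock pin is seated fully home in the machine, and I handed the job in at about 17 s of robot time. Sign-off reports no verdict.

- **Finding the hole:** I carried the pin in under the hood and touched the back face at about 5 N. Sliding towards +y, the tip dropped into the hole near y = −13 mm.
- **Seating:** I pushed the pin in freely until the grip met the hood, about 40 mm past the back face. Then I lowered it onto the sill, eased the load off, released it and moved clear.
- **Forces:** The highest reading was about 11.5 N along x with about 9 N vertical, roughly 15 N in all. Forces were read at the end of each half-second move, so brief peaks in between were not seen.
- **Last checks:** Before release the tip was at x ≈ 99 mm, where at least 96 mm is required, with the pin level on the sill. The final pictures show the grip upright and flush against the hood front, with the gripper well clear and reading about zero force.
- **Not confirmed:** My automatic fit of the grip in the last picture was spoiled by dark hood slots, so seating there was judged by eye. The screwdriver and carton looked unmoved mid-run, but I did not re-measure them or the canister at the end. The arm stayed clear of all three.

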